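Load the tube blocks in the mixer and hold its run key half-way

ROBOT

A 6-joint arm with a two-finger parallel gripper is mounted at the origin on a cart in front of the work surface, level with it; the furniture and walls round the work are solid. World frame = base frame: x ahead of the robot, y to its left, z up, the work surface at z = 0. Lengths are in mm, angles in rad, forces in N, time in s.
With the tool pointing down it reaches from about 375 to 925 mm from the base axis. Payload 5.7 kg.
Tool frame: the origin (TCP) lies on the centre line of the jaws, within the pads' length; the fingertips stand 14 mm ahead of it and the grasp point (between the pads) lies 5 mm behind it; z points along the fingers, y is the direction in which the jaws open and shut (so a half turn about z gives the same grasp; the last joint's range is limited). The gripper opens to 88 mm and grips with 3 to 60 N. Pads are 20 mm wide; open, the fingers measure 115 mm over their backs; the gripper's body (75 mm by 178 mm) begins 61 mm behind the grasp point.
Start: joints at [1.115, 0.359, 1.51, -0, 1.272, -0.115], TCP at [200.537, 565.464, 236.623] pointing down, gripper open.
Joint ranges: [-2.97, 2.97], [-1.01, 2.36], [0.21, 2.38], [-0.96, 4.11], [0.2, 2.71], [-2.98, 2.98]. Speed limits (rad/s): [2.39, 2.39, 3.14, 3.14, 3.14, 3.14].

INTERFACE

Orientations are given as a 3x3 rotation matrix whose columns are the frame's x, y, z axes.
In Python, from bench import read_state, grab_frame, get_calibration, job_done, search_frame gives the robot as it stands. The module is installed in compiled form; this text tells all that it offers.
- The arm moves only by the tool apply_moves, never from a script. Its argument "motion" is a list of rows, each a list of 7 numbers: the opening, from 0 (shut) to 1 (fully open), then the shift along the tool's x, y, z in mm, then the turn, a rotation vector about the tool's x, y, z in rad. A call has 1 to 20 rows; each row is the pose to reach, as a shift and turn from the pose commanded when the call began, along the tool's axes at that moment; what a row does not reach only later rows make up. A row lasts 1/10 s, in which the tool goes at most 50 mm and 8.59 degrees, less where a joint would pass 70% of its speed; a pose out of reach is approached as far as the arm can. A call with a gripper value outside its range is refused whole. The fingers move at their own pace and stop on an object; "newtons" is the grip in N (left out, the last holds). Time passes only in rows, so rows that repeat a pose let the fingers close. It gives the time, the measured TCP pose, the force and the opening at its end, in the units of the state.
- read_state(): the state, without advancing time (a new reading comes with each control period).
- grab_frame(name): name is "scene" or "top" or "wrist"; returns (picture, depth): 480x640x3 uint8, blue, green, red; 480x640 float32, mm along the optical axis (not along the pixel's ray), 0 where there is no reading.
- get_calibration(name): a dict with "fx", "fy", "cx", "cy" (pixels), "k1" (the pictures are not rectified: a ray, as slopes to the right and down, at radius r is drawn at 1 + k1 r^2 times it, then the intrinsics apply), "rvec" (rotation vector, rad) and "tvec" (3), from world to camera coordinates, as OpenCV has them; the wrist camera has in their place "T_tool_cam" (4x4, takes a point from camera to tool coordinates, whose origin is the TCP and whose axes are the flange's). Camera axes: x right, y down, z forward; pixel columns grow to the right and rows downward; lengths in mm; the calibration is good to about 2 mm. A picture is of the moment at which its call begins: read the wrist's pose just before it. get_calibration takes no time and is no camera call.
- job_done(): hands the job in, once; it reports no verdict.
Trained networks look in the newest picture that a camera, given by its name, has taken for a name from the list of things; names that differ only in an ending like _2 or _b are one class to them, and where a whole thing is asked for, a point or a joint stands for the part that bears it (a point fixed in the world has none). Each returns a list of dicts, best first, with "conf" (0 to 1); they miss things now and then, are a little off and sometimes report something else, mostly with a low value. They report only what shows in the picture. A call takes as long as a camera call.
- search_frame(camera, label): "extent" ([left, top, width, height] in pixels, round what is visible of it).
The state is a dict: "time_s": time; "joints": joint angles; "joint_vel": joint speeds; "tau": joint torques, N m; "ee_pos": TCP position; "tool_rot": TCP orientation; "ft_force": force on the tool from outside, world axes, zero at the start; "torque": the same for the moment, N m; "width": finger opening in mm.
Only numpy, scipy, OpenCV 4.12 (cv2) and the standard library are available. Lean on these libraries where they do the work, as an engineer would, in place of code of your own. Each camera call takes 0.05 s, during which the arm holds its last target. There are 200 camera calls.

TASK

Put the two aluminium tube blocks into the two pockets of the bench mixer, one in each, either way about, each turned so that its orange tab lies in the slot at the pocket's front and it sits flat on the floor. Only then press the yellow hold-to-run key down half-way, its top level with the green band on the gauge post beside it, never as far as the bottom stop, hold it there for three seconds, and finish while still holding it there with the fingers. Leave the other things on the desk where they are.

Things in the scene. Friction and masses are not known exactly. Their poses are not given: they have to be found in the camera images.
- block_a_mid (a point): First aluminium tube block (8 dark wells on top, both alike): body 60 (x) x 36 (y) x 46 mm high, 0.2 kg, upright on the desk at any of a wide range of yaws. This point: centre of that body, 23 mm above its underside; axes are the block's, z up, -x towards its orange tab. Grip it across the 36 mm, in its upper half (the pocket rim hides its lowest 12 mm).
- block_b_mid (a point): Second aluminium tube block (8 dark wells on top, both alike): body 60 (x) x 36 (y) x 46 mm high, 0.2 kg, upright on the desk at any of a wide range of yaws. This point: centre of that body, 23 mm above its underside; axes are the block's, z up, -x towards its orange tab. Grip it across the 36 mm, in its upper half (the pocket rim hides its lowest 12 mm).
- block_a_tab (a point): Middle of the first block's orange tab, which is 12 mm wide, 18 mm high from the underside and sticks out 10 mm from the middle of one 36 mm end (-x). The point is 35 mm towards -x from the block's centre and 9 mm above its underside.
- block_b_tab (a point): Middle of the second block's orange tab, which is 12 mm wide, 18 mm high from the underside and sticks out 10 mm from the middle of one 36 mm end (-x). The point is 35 mm towards -x from the block's centre and 9 mm above its underside.
- pocket_left (a point): Left pocket (seen from the robot) of the fixed white mixer: centre of its floor, 30 mm above the desk; axes are the mixer's: z up, -x to its front, roughly towards the robot. Inside 68 (x) x 43 (y) mm: 4 and 3.5 mm play to each side of a block. Blue rim 6 mm thick, 12 mm above the floor. Pockets are 100 mm apart in y. A seated block's axes lie along these, its centre 23 mm above this point.
- pocket_right (a point): Right pocket (seen from the robot) of the fixed white mixer: centre of its floor, 30 mm above the desk; axes are the mixer's: z up, -x to its front, roughly towards the robot. Inside 68 (x) x 43 (y) mm: 4 and 3.5 mm play to each side of a block. Blue rim 6 mm thick, 12 mm above the floor. Pockets are 100 mm apart in y. A seated block's axes lie along these, its centre 23 mm above this point.
- slot_left (a point): Slot for the tab in the front (-x) rim of the left pocket, 20 mm wide, 12 mm long, open at the top, its floor painted orange. The point is where the tab's middle comes when a block is seated: 35 mm in front of the pocket's centre, 9 mm above its floor. A block seats only with its tab here.
- slot_right (a point): Slot for the tab in the front (-x) rim of the right pocket, 20 mm wide, 12 mm long, open at the top, its floor painted orange. The point is where the tab's middle comes when a block is seated: 35 mm in front of the pocket's centre, 9 mm above its floor. A block seats only with its tab here.
- run_key (a joint): Travel of the yellow hold-to-run key, m: 0 released (up), 0.018 at its bottom stop. It moves straight down and springs back; it takes 4 N to start moving and 12 N at the bottom stop, linearly (8 N half-way, at 0.009). The green band is 0.006 to 0.012; beyond 0.0165 counts as the bottom stop.
- key_top (a point): Centre of the top face, 30 (x) x 44 (y) mm, of the yellow key on the mixer's front, midway between the pockets, 84.5 mm in front of their centres; it moves with the key, axes the mixer's. Released 68, at the bottom stop 50 mm above the desk. A white gauge post, 10 x 7 mm, 34 mm away towards +y, rises to 75 mm above the desk; green band at 56 to 62 mm, red mark at the stop.
- amber_pot_mid (a point): Bystander, to be left alone: an amber pot with white cap, 40 mm across, 75 mm high. This point is its centre.
- redcap_bottle_mid (a point): Bystander, to be left alone: a white bottle with red cap, 48 mm across, 104 mm high. This point is its centre.
- timer_mid (a point): Bystander, to be left alone: a flat white timer, 62 x 62 x 19 mm. This point is its centre.

How it is judged (in metres and radians):
On the way, in this order (a step that is already met when the one before it is completed fails the run):
1. one block sits in a pocket, tab in the slot (((horizontal distance between block_a_mid and pocket_left below 0.008 m and distance between block_a_tab and slot_left below 0.009 m and angle between block_a_mid's own z axis and vertical below 0.06 rad and z of block_a_mid in the frame of pocket_left below 0.0255 m) or (horizontal distance between block_a_mid and pocket_right below 0.008 m and distance between block_a_tab and slot_right below 0.009 m and angle between block_a_mid's own z axis and vertical below 0.06 rad and z of block_a_mid in the frame of pocket_right below 0.0255 m) or (horizontal distance between block_b_mid and pocket_left below 0.008 m and distance between block_b_tab and slot_left below 0.009 m and angle between block_b_mid's own z axis and vertical below 0.06 rad and z of block_b_mid in the frame of pocket_left below 0.0255 m) or (horizontal distance between block_b_mid and pocket_right below 0.008 m and distance between block_b_tab and slot_right below 0.009 m and angle between block_b_mid's own z axis and vertical below 0.06 rad and z of block_b_mid in the frame of pocket_right below 0.0255 m))), for 0.2 s.
2. both blocks sit in the pockets, tabs in the slots ((((horizontal distance between block_a_mid and pocket_left below 0.008 m and distance between block_a_tab and slot_left below 0.009 m and angle between block_a_mid's own z axis and vertical below 0.06 rad and z of block_a_mid in the frame of pocket_left below 0.0255 m) and (horizontal distance between block_b_mid and pocket_right below 0.008 m and distance between block_b_tab and slot_right below 0.009 m and angle between block_b_mid's own z axis and vertical below 0.06 rad and z of block_b_mid in the frame of pocket_right below 0.0255 m)) or ((horizontal distance between block_a_mid and pocket_right below 0.008 m and distance between block_a_tab and slot_right below 0.009 m and angle between block_a_mid's own z axis and vertical below 0.06 rad and z of block_a_mid in the frame of pocket_right below 0.0255 m) and (horizontal distance between block_b_mid and pocket_left below 0.008 m and distance between block_b_tab and slot_left below 0.009 m and angle between block_b_mid's own z axis and vertical below 0.06 rad and z of block_b_mid in the frame of pocket_left below 0.0255 m)))), for 0.2 s.
3. the fingers hold the run key in the green band for 3 s (value of joint run_key between 0.006 and 0.012 m and contact force between the fingers and run_key above 2 N), for 2.8 s.
At the end, for the whole second after the job is handed in: Each pocket holds one block, flat on the floor (within 2.5 mm, 0.06 rad) with its tab in the front slot (centre within 8 mm, tab within 9 mm), and the fingers hold the run key still between 6 and 12 mm of travel, pressing with more than 2 N (all of step 3 and (((horizontal distance between block_a_mid and pocket_left below 0.008 m and distance between block_a_tab and slot_left below 0.009 m and angle between block_a_mid's own z axis and vertical below 0.06 rad and z of block_a_mid in the frame of pocket_left below 0.0255 m) and (horizontal distance between block_b_mid and pocket_right below 0.008 m and distance between block_b_tab and slot_right below 0.009 m and angle between block_b_mid's own z axis and vertical below 0.06 rad and z of block_b_mid in the frame of pocket_right below 0.0255 m)) or ((horizontal distance between block_a_mid and pocket_right below 0.008 m and distance between block_a_tab and slot_right below 0.009 m and angle between block_a_mid's own z axis and vertical below 0.06 rad and z of block_a_mid in the frame of pocket_right below 0.0255 m) and (horizontal distance between block_b_mid and pocket_left below 0.008 m and distance between block_b_tab and slot_left below 0.009 m and angle between block_b_mid's own z axis and vertical below 0.06 rad and z of block_b_mid in the frame of pocket_left below 0.0255 m))) and velocity of joint run_key between -0.01 and 0.01 m/s); the arm keeps its last pose, push and grip.
It fails at once if the run key reaches its bottom stop (over 16.5 mm) (value of joint run_key above 0.0165 m).
It fails at once if the run key is pressed (over 4 mm) before both blocks are seated (value of joint run_key above 0.004 m and not (((horizontal distance between block_a_mid and pocket_left below 0.008 m and distance between block_a_tab and slot_left below 0.009 m and angle between block_a_mid's own z axis and vertical below 0.06 rad and z of block_a_mid in the frame of pocket_left below 0.0255 m) and (horizontal distance between block_b_mid and pocket_right below 0.008 m and distance between block_b_tab and slot_right below 0.009 m and angle between block_b_mid's own z axis and vertical below 0.06 rad and z of block_b_mid in the frame of pocket_right below 0.0255 m)) or ((horizontal distance between block_a_mid and pocket_right below 0.008 m and distance between block_a_tab and slot_right below 0.009 m and angle between block_a_mid's own z axis and vertical below 0.06 rad and z of block_a_mid in the frame of pocket_right below 0.0255 m) and (horizontal distance between block_b_mid and pocket_left below 0.008 m and distance between block_b_tab and slot_left below 0.009 m and angle between block_b_mid's own z axis and vertical below 0.06 rad and z of block_b_mid in the frame of pocket_left below 0.0255 m)))).
It fails at once if the amber pot, the red-capped bottle or the timer is moved more than 20 mm (distance of any of amber_pot_mid, redcap_bottle_mid, timer_mid from where it was at the start of the episode above 0.02 m).
It also fails if it takes over 72 s, if anything falls off the work surface, if the arm or the gripper's body presses on something with over 40 N, if the wrist force passes 120 N, or if a joint passes its speed limit or range.

## Working session

There is one attempt and no reset: what is moved stays moved. The work goes in short steps, Python scripts to look and compute and a tool call to move; the robot and the scene stay as the last step left them, time stands still between calls to the robot, and variables do not carry over. Pictures are saved under pics/ and viewed, about 8 in all and at most 12, crops included, and the job is handed in when it is done.

Besides the shell and the picture viewer there is one more tool, called after ">>>" as name(argument=value, ...), one argument or row to a line, values as JSON. apply_moves: Moves the arm, as the interface text tells. Its arguments: {"type":"object","properties":{"motion":{"type":"array","items":{"type":"array","items":{"type":"number"}}},"newtons":{"type":"number"}},"required":["motion"]}

```bash
mkdir -p pics
cat > h.py <<'E'
import numpy as np, cv2
from bench import *
def cam(name, st=None):
    c=get_calibration(name)
    K=np.array([[c['fx'],0,c['cx']],[0,c['fy'],c['cy']],[0,0,1.]])
    if 'rvec' in c:
        R=cv2.Rodrigues(np.array(c['rvec'],float))[0]; t=np.array(c['tvec'],float).ravel()
        Rwc=R.T; o=-R.T@t
    else:
        st=st or read_state(); T=np.array(c['T_tool_cam']); Rt=np.array(st['tool_rot']).reshape(3,3); p=np.array(st['ee_pos'])
        Rwc=Rt@T[:3,:3]; o=Rt@T[:3,3]+p
    return K,c['k1'],Rwc,o
def rays(C,uv):
    K,k1,R,o=C
    uv=np.asarray(uv,float).reshape(-1,2)
    d=(uv-K[:2,2])/[K[0,0],K[1,1]]
    u=d.copy()
    for _ in range(20): u=d/(1+k1*(u**2).sum(1,keepdims=True))
    return np.c_[u,np.ones(len(u))]
def atz(C,uv,z):
    r=rays(C,uv)@C[2].T; o=C[3]
    return o+r*((z-o[2])/r[:,2:3])
def cloud(C,depth):
    v,u=np.indices(depth.shape); r=rays(C,np.c_[u.ravel(),v.ravel()])
    P=(r*depth.reshape(-1,1))@C[2].T+C[3]
    P[depth.ravel()<=0]=np.nan
    return P.reshape(*depth.shape,3)
def proj(C,P):
    K,k1,R,o=C
    q=(np.atleast_2d(P)-o)@R; s=q[:,:2]/q[:,2:]
    s=s*(1+k1*(s**2).sum(1,keepdims=True)); return s*[K[0,0],K[1,1]]+K[:2,2]
E
python3 - <<'E'
from h import *
for n in ['scene','top','wrist']:
    st=read_state(); im,d=grab_frame(n); cv2.imwrite(f'pics/{n}0.png',im); np.savez(f'pics/{n}0.npz',im=im,d=d)
    C=cam(n,st); print(n,C[3].round(),C[2][:,2].round(2),C[0][0,0],C[1])
    for l in ['block_a_mid','block_a_tab','key_top','run_key','pocket_left','slot_left','amber_pot_mid','redcap_bottle_mid','timer_mid']:
        if n!='top' : continue
        try: print(l,[(np.round(x['extent']).tolist(),round(x['conf'],2)) for x in search_frame(n,l)[:4]])
        except Exception as e: print(l,e)
E
python3 -c "
import cv2,numpy as np
cv2.imwrite('pics/m.png',np.vstack([cv2.resize(np.hstack([cv2.imread('pics/%s0.png'%n) for n in ('scene','wrist')]),(800,300)),]))"
```

```text
scene [-334. -831.  659.] [ 0.61  0.67 -0.42] 580.0043681857096 -0.17717237949583678
top [ 366.   63. 1234.] [ 0.08 -0.01 -1.  ] 458.3752820093574 -0.052385069097862766
block_a_mid [([202.0, 248.0, 30.0, 17.0], 0.84)]
block_a_tab [([205.0, 250.0, 28.0, 16.0], 0.73)]
key_top [([305.0, 241.0, 19.0, 12.0], 0.57)]
run_key [([304.0, 238.0, 18.0, 11.0], 0.56)]
pocket_left [([271.0, 195.0, 78.0, 70.0], 0.74)]
slot_left [([273.0, 199.0, 79.0, 63.0], 0.94)]
amber_pot_mid [([190.0, 192.0, 23.0, 19.0], 0.58)]
redcap_bottle_mid [([445.0, 185.0, 26.0, 17.0], 0.78), ([192.0, 192.0, 20.0, 18.0], 0.45)]
timer_mid [([145.0, 238.0, 33.0, 32.0], 0.69)]
wrist [130. 591. 385.] [ 0.26 -0.09 -0.96] 391.88493663634654 0.022213915661098517
```

View pics/top0.png

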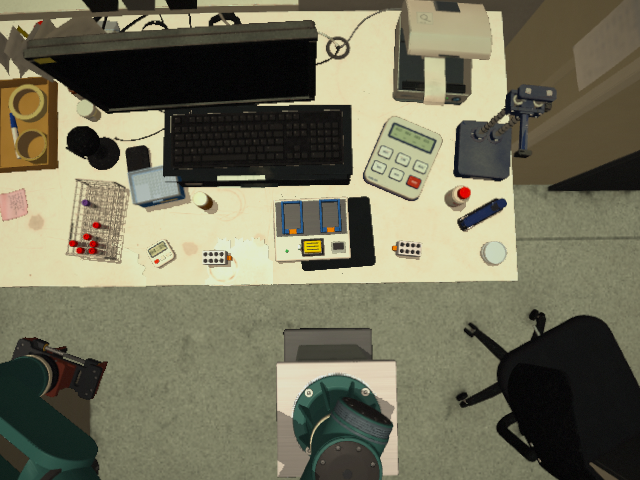

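View pics/m.png

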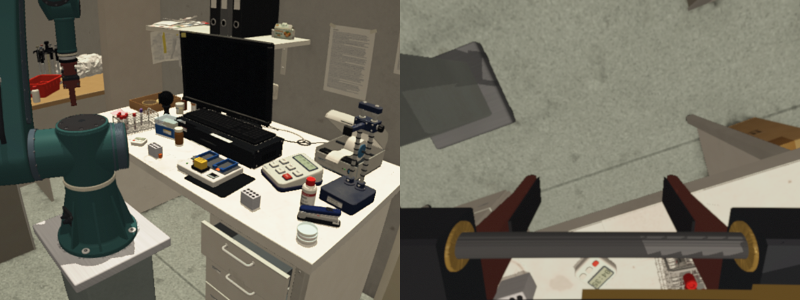

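Run:
```python
from h import *
C=cam('top'); d=np.load('pics/top0.npz'); P=cloud(C,d['d'])
for n,uv,z in [('Ltop',(214,257),46),('Ltab',(229,258),18),('Rtop',(409,249),46),('Rtab',(396,249),18),('pl',(291,217),30),('pr',(331,217),30),('sl',(298,231),30),('sr',(331,230),30),('key',(313,247),68),('amber',(204,202),75),('bottle',(460,194),104),('timer',(158,253),19),('mixBL',(276,262),40),('mixBR',(349,259),40)]:
    print(n,atz(C,[uv],z)[0].round(), P[uv[1],uv[0]].round())
st=read_state(); print(st['ee_pos'],np.round(st['tool_rot'],3),get_calibration('wrist')['T_tool_cam'])
im=d['im'][180:280,130:480]
cv2.imwrite('pics/topcrop.png',cv2.resize(im,None,fx=2.28,fy=2.28,interpolation=cv2.INTER_CUBIC))
```

```text
Ltop [428. 313.  46.] [428. 314.  44.]
Ltab [426. 279.  18.] [426. 279.  19.]
Rtop [ 442. -194.   46.] [ 442. -194.   47.]
Rtab [ 444. -166.   18.] [ 444. -165.   19.]
pl [532. 113.  30.] [532. 113.  33.]
pr [531.   7.  30.] [531.   7.  28.]
sl [495.  95.  30.] [493.  94.  46.]
sr [496.   7.  30.] [496.   7.  26.]
key [449.  56.  68.] [449.  56.  69.]
amber [568. 334.  75.] [567. 333.  78.]
bottle [ 575. -315.  104.] [ 575. -316.  103.]
timer [442. 469.  19.] [442. 469.  21.]
mixBL [413. 153.  40.] [415. 155.   1.]
mixBR [418. -38.  40.] [420. -41.   3.]
[200.57271502 565.47072094 236.63357757] [[-0.942  0.334 -0.   ]
 [ 0.334  0.942 -0.   ]
 [-0.    -0.    -1.   ]] [[ 3.80967877e-04 -9.61010962e-01 -2.76510012e-01  7.48845468e+01]
 [ 9.99999916e-01  4.07770855e-04 -3.94358845e-05  2.47335417e-01]
 [ 1.50651041e-04 -2.76509973e-01  9.61011036e-01 -1.48143374e+02]
 [ 0.00000000e+00  0.00000000e+00  0.00000000e+00  1.00000000e+00]]
```

View pics/topcrop.png

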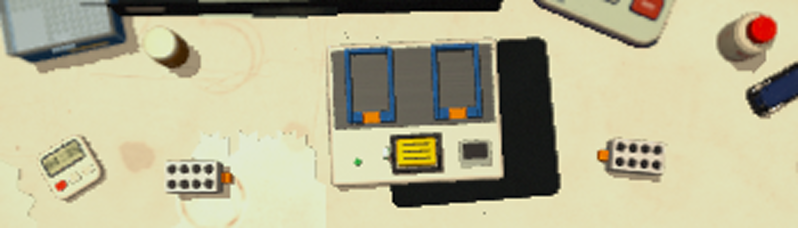

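```bash
cat >> h.py <<'E'
def go(x,y,z,yaw):
    st=read_state(); R=np.array(st['tool_rot']).reshape(3,3); p=np.array(st['ee_pos'])
    yv=np.array([np.cos(yaw),np.sin(yaw),0]); zv=np.array([0,0,-1.]); Rt=np.c_[np.cross(yv,zv),yv,zv]
    d=R.T@(np.array([x,y,z])-p); r=cv2.Rodrigues(R.T@Rt)[0].ravel()
    print('now',st['time_s'],p.round(1),'yaw',round(np.arctan2(R[1,1],R[0,1]),3),'-> shift',d.round(1),'rot',r.round(4))
E
python3 -c "
from h import *
go(530,60,260,-1.57)"
```

```text
now 0.6 [200.6 565.5 236.6] yaw 1.23 -> shift [-479.4 -366.3  -23.3] rot [-0.0e+00  1.0e-04  2.8e+00]
```

>>> apply_moves(
  motion=[
    [1, -479, -366, -23, 0, 0, 2.8],
    [1, -479, -366, -23, 0, 0, 2.8],
    [1, -479, -366, -23, 0, 0, 2.8],
    [1, -479, -366, -23, 0, 0, 2.8],
    [1, -479, -366, -23, 0, 0, 2.8],
    [1, -479, -366, -23, 0, 0, 2.8],
    [1, -479, -366, -23, 0, 0, 2.8],
    [1, -479, -366, -23, 0, 0, 2.8],
    [1, -479, -366, -23, 0, 0, 2.8],
    [1, -479, -366, -23, 0, 0, 2.8],
    [1, -479, -366, -23, 0, 0, 2.8],
    [1, -479, -366, -23, 0, 0, 2.8],
    [1, -479, -366, -23, 0, 0, 2.8],
    [1, -479, -366, -23, 0, 0, 2.8],
    [1, -479, -366, -23, 0, 0, 2.8],
    [1, -479, -366, -23, 0, 0, 2.8],
    [1, -479, -366, -23, 0, 0, 2.8],
    [1, -479, -366, -23, 0, 0, 2.8],
    [1, -479, -366, -23, 0, 0, 2.8],
    [1, -479, -366, -23, 0, 0, 2.8],
  ],
)

```text
time_s: 2.6
ee_pos: [529.6, 60.4, 259.7]
tool_rot: [[1.0, -0.0, 0.0], [-0.0, -1.0, -0.0], [0.0, 0.0, -1.0]]
ft_force: [0.2, -0.2, 0.2]
width: 88.0
```

Run:
```python
from h import *
st=read_state(); im,d=grab_frame('wrist'); C=cam('wrist',st); np.savez('pics/w1.npz',im=im,d=d,p=st['ee_pos'],R=st['tool_rot']); cv2.imwrite('pics/w1.png',im)
go(428,313,200,0)
for n,u in [('pl',[532,113,30]),('pr',[531,7,30]),('key',[449,56,68])]: print(n,proj(C,u).round())
print(st['joints'],st['ft_force'])
```

```text
now 2.65 [529.7  60.4 259.7] yaw -1.568 -> shift [-100.9 -252.9   59.7] rot [ 2.0000e-04 -0.0000e+00 -1.5677e+00]
pl [[268. 207.]]
pr [[377. 208.]]
key [[327. 301.]]
[-1.60307385e-02  2.41250497e-01  1.62303973e+00 -8.71269765e-05
  1.27727328e+00  1.55484894e+00] [ 0.24003149 -0.19379568  0.23378446]
```

View pics/w1.png

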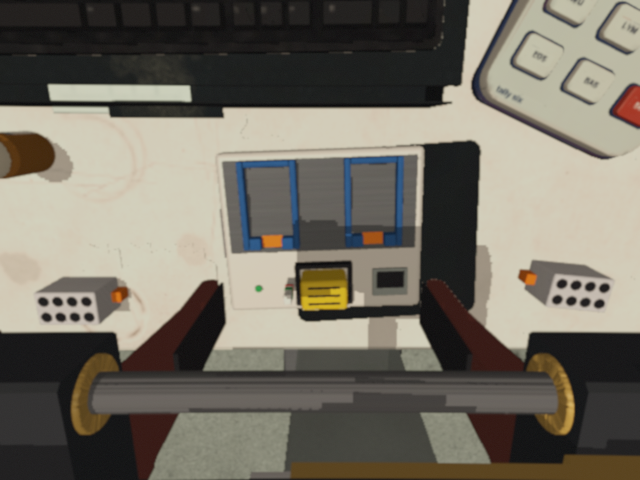

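Run:
```python
from h import *
def fit(D,C,tag):
    im=D['im']; P=cloud(C,D['d']); hsv=cv2.cvtColor(im,cv2.COLOR_BGR2HSV); h,s,v=[hsv[...,i].astype(int) for i in range(3)]
    z=P[...,2]
    roi=(P[...,0]>400)&(P[...,0]<600)&(P[...,1]>-50)&(P[...,1]<170)
    print(tag,'mixer deck z',np.nanmedian(z[roi&(z>20)&(z<55)]))
    for n,m in [('blue',roi&(h>95)&(h<125)&(s>120)&(z>15)),('orange',roi&(h>5)&(h<17)&(s>150)),('yellow',roi&(h>20)&(h<33)&(s>150))]:
        N,L,S,cen=cv2.connectedComponentsWithStats(m.astype(np.uint8),connectivity=8)
        for i in range(1,N):
            if S[i,4]<25: continue
            vv,uu=np.nonzero(L==i); zz=np.nanmedian(z[L==i]); Z={'blue':42,'orange':30,'yellow':68}[n]
            W=atz(C,np.c_[uu,vv],Z)[:,:2]; r=cv2.minAreaRect(W.astype(np.float32))
            print(' ',n,S[i,4],'z~%.1f'%zz,'mean',W.mean(0).round(1),'rect',np.round(r[0],1),np.round(r[1],1),round(r[2],2))
D=np.load('pics/w1.npz'); st=dict(ee_pos=D['p'],tool_rot=D['R']); fit(D,cam('wrist',st),'wrist')
fit(np.load('pics/top0.npz'),cam('top'),'top')
```

```text
wrist mixer deck z 29.843981629861076
  blue 1573 z~41.9 mean [538.7  11. ] rect [538.1  12. ] [84.5 54.3] 1.78
  blue 1577 z~41.9 mean [536.2 112.1] rect [534.8 111.1] [84.1 54.2] 1.95
  orange 234 z~30.7 mean [500.9   9.6] rect [500.9  10.4] [12.6 19.9] 2.43
  orange 222 z~30.6 mean [497.6 111.1] rect [497.6 110.6] [11.5 20.2] 0.01
  orange 46 z~327.3 mean [ 226.  -149.9] rect [ 228.2 -149.9] [ 8.7 18.7] 0.79
  yellow 1818 z~67.6 mean [460.2  58.9] rect [460.2  58.9] [40.  45.5] 2.04
top mixer deck z 30.12993147439022
  blue 206 z~42.1 mean [535.1  10.7] rect [534.2  10.7] [85.4 54.3] 2.02
  blue 205 z~42.0 mean [530.7 111.2] rect [531.  110.6] [84.6 54.1] 2.06
  orange 37 z~30.9 mean [498.9   8.5] rect [498.8   8.7] [18.5 10.6] 89.28
  yellow 210 z~68.1 mean [451.3  57.6] rect [451.5  57.1] [43.4 30.7] 89.27
```

>>> apply_moves(
  motion=[
    [1, -90, -253, 60, 0, 0, -1.568],
    [1, -90, -253, 60, 0, 0, -1.568],
    [1, -90, -253, 60, 0, 0, -1.568],
    [1, -90, -253, 60, 0, 0, -1.568],
    [1, -90, -253, 60, 0, 0, -1.568],
    [1, -90, -253, 60, 0, 0, -1.568],
    [1, -90, -253, 60, 0, 0, -1.568],
    [1, -90, -253, 60, 0, 0, -1.568],
    [1, -90, -253, 60, 0, 0, -1.568],
    [1, -90, -253, 60, 0, 0, -1.568],
    [1, -90, -253, 60, 0, 0, -1.568],
    [1, -90, -253, 60, 0, 0, -1.568],
  ],
)

```text
time_s: 3.85
ee_pos: [439.5, 313.4, 199.7]
tool_rot: [[-0.001, 1.0, 0.0], [1.0, 0.001, -0.0], [-0.0, 0.0, -1.0]]
ft_force: [-0.1, 0.7, -0.2]
width: 87.9
```

```bash
cat >> h.py <<'E'
def blk(D,C,c,ztop=46,show=None):
    """top-face rect and tab of a block near c (world xy)"""
    P=cloud(C,D['d']); near=np.hypot(P[...,0]-c[0],P[...,1]-c[1])<60
    hsv=cv2.cvtColor(D['im'],cv2.COLOR_BGR2HSV); h,s=hsv[...,0],hsv[...,1]
    top=near&(abs(P[...,2]-ztop)<5)
    top=cv2.morphologyEx(top.astype(np.uint8),cv2.MORPH_CLOSE,np.ones((9,9)))
    N,L,S,_=cv2.connectedComponentsWithStats(top); i=1+np.argmax(S[1:,4])
    cs=max(cv2.findContours((L==i).astype(np.uint8),cv2.RETR_EXTERNAL,cv2.CHAIN_APPROX_NONE)[0],key=len)[:,0]
    r=cv2.minAreaRect(atz(C,cs,ztop)[:,:2].astype(np.float32)); 
    tm=near&(h>5)&(h<18)&(s>140)&(P[...,2]<ztop-15)&(P[...,2]>ztop-55)
    v,u=np.nonzero(tm); t=atz(C,np.c_[u,v],ztop-28)[:,:2].mean(0) if len(u) else np.full(2,np.nan)
    B=cv2.boxPoints(r); e=B[1]-B[0]; f=B[2]-B[1]; l=e if np.hypot(*e)>np.hypot(*f) else f
    l=l/np.hypot(*l); 
    if l@(np.array(r[0])-t)<0: l=-l
    print('centre',np.round(r[0],1),'size',np.round(r[1],1),'block yaw',round(np.arctan2(l[1],l[0]),3),'tab',t.round(1),len(u),'z',np.nanmedian(P[...,2][L==i]).round(1))
E
python3 - <<'E'
from h import *
D=np.load('pics/w1.npz'); C=cam('wrist',dict(ee_pos=D['p'],tool_rot=D['R']))
blk(D,C,(428,310)); blk(D,C,(442,-194))
D=np.load('pics/top0.npz'); C=cam('top'); blk(D,C,(428,310)); blk(D,C,(442,-194))
st=read_state(); im,d=grab_frame('wrist'); C=cam('wrist',st); cv2.imwrite('pics/w2.png',im); D=dict(im=im,d=d)
np.savez('pics/w2.npz',im=im,d=d,p=st['ee_pos'],R=st['tool_rot'])
blk(D,C,(428,310)); go(428,310,200,0)
E
```

```text
centre [431.7 313.8] size [62.7 37.2] block yaw 1.567 tab [433.2 277.1] 200 z 46.1
centre [ 448.2 -193.2] size [63.  37.7] block yaw -1.662 tab [ 453.  -157.7] 187 z 46.1
centre [427.3 314.6] size [35.3 61.2] block yaw 1.617 tab [427.2 279.1] 21 z 46.2
centre [ 444.7 -195.8] size [60.3 36.5] block yaw -1.603 tab [ 447.4 -160.7] 23 z 46.8
centre [431.2 317.4] size [35.6 60.1] block yaw -1.566 tab [nan nan] 0 z 46.2
now 3.9 [439.5 313.4 199.7] yaw -0.002 -> shift [ -3.4 -11.5  -0.3] rot [ 0.0001  0.     -0.0017]
```

View pics/w2.png

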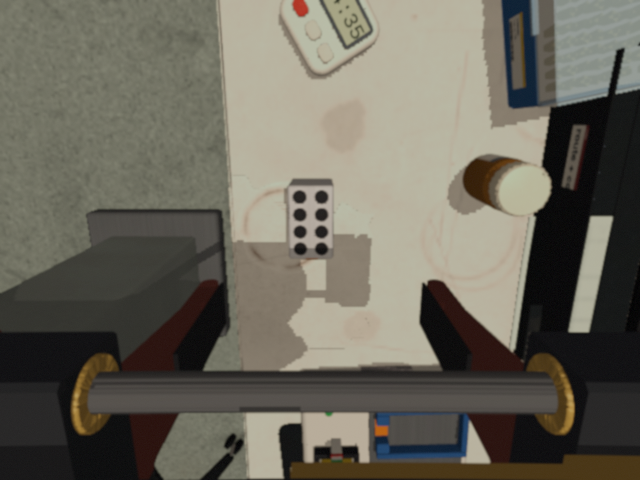

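>>> apply_moves(
  motion=[
    [1, 2, -10, 40, 0, 0, -0.003],
    [1, 2, -10, 85, 0, 0, -0.003],
    [1, 2, -10, 130, 0, 0, -0.003],
    [1, 2, -10, 160, 0, 0, -0.003],
    [1, 2, -10, 169, 0, 0, -0.003],
    [1, 2, -10, 169, 0, 0, -0.003],
    [0.2, 2, -10, 169, 0, 0, -0.003],
    [0.2, 2, -10, 169, 0, 0, -0.003],
    [0.2, 2, -10, 169, 0, 0, -0.003],
    [0.2, 2, -10, 169, 0, 0, -0.003],
    [0.2, 2, -10, 169, 0, 0, -0.003],
    [0.2, 2, -10, 169, 0, 0, -0.003],
    [0.2, 2, -10, 169, 0, 0, -0.003],
    [0.2, 2, -10, 169, 0, 0, -0.003],
  ],
  newtons=25,
)

```text
time_s: 5.3
ee_pos: [429.6, 315.4, 30.7]
tool_rot: [[-0.001, 1.0, 0.0], [1.0, 0.001, -0.0], [-0.0, 0.0, -1.0]]
ft_force: [0.1, 0.3, 2.1]
width: 35.8
```

>>> apply_moves(
  motion=[
    [0.2, 0, 0, -45, 0, 0, 0],
    [0.2, 0, 0, -90, 0, 0, 0],
    [0.2, 0, 0, -100, 0, 0, 0],
    [0.2, 0, 0, -100, 0, 0, 0],
  ],
)

```text
time_s: 5.7
ee_pos: [430.5, 315.9, 132.0]
tool_rot: [[-0.001, 1.0, 0.003], [1.0, 0.001, 0.002], [0.002, 0.003, -1.0]]
ft_force: [0.2, 0.1, -3.2]
width: 35.9
```

Run:
```python
from h import *
go(535.7,112.7,130,-1.539)
st=read_state(); im,d=grab_frame('wrist'); C=cam('wrist',st); print(st['width'],st['ft_force'])
blk(dict(im=im,d=d),C,st['ee_pos'][:2],ztop=145.5)
```

```text
now 5.7 [430.5 315.9 132. ] yaw 0.001 -> shift [-203.3  105.     2. ] rot [ 1.20e-03 -3.70e-03  1.54e+00]
35.857322289844696 [ 0.2433229   0.06543717 -3.22320395]
centre [431.6 324.7] size [49.  56.5] block yaw 3.141 tab [432.9 323.3] 17 z 147.4
```

>>> apply_moves(
  motion=[
    [0.2, -203, 106, 0, 0, 0, 1.541],
    [0.2, -203, 106, 0, 0, 0, 1.541],
    [0.2, -203, 106, 0, 0, 0, 1.541],
    [0.2, -203, 106, 0, 0, 0, 1.541],
    [0.2, -203, 106, 0, 0, 0, 1.541],
    [0.2, -203, 106, 0, 0, 0, 1.541],
    [0.2, -203, 106, 0, 0, 0, 1.541],
    [0.2, -203, 106, 0, 0, 0, 1.541],
    [0.2, -203, 106, 0, 0, 0, 1.541],
    [0.2, -203, 106, 0, 0, 0, 1.541],
    [0.2, -203, 106, 0, 0, 0, 1.541],
    [0.2, -203, 106, 0, 0, 0, 1.541],
    [0.2, -203, 106, 0, 0, 0, 1.541],
    [0.2, -203, 106, 0, 0, 0, 1.541],
  ],
)

```text
time_s: 7.15
ee_pos: [534.9, 112.4, 129.6]
tool_rot: [[0.999, 0.032, -0.002], [0.032, -0.999, -0.0], [-0.002, 0.0, -1.0]]
ft_force: [0.3, 0.6, -2.4]
width: 36.4
```

Run:
```python
from h import *
go(535.7,112.7,65,-1.539)
st=read_state(); im,d=grab_frame('wrist'); C=cam('wrist',st); print(st['width'],st['ft_force'])
np.savez('pics/w3.npz',im=im,d=d,p=st['ee_pos'],R=st['tool_rot'])
zt=st['ee_pos'][2]+15
blk(dict(im=im,d=d),C,st['ee_pos'][:2],ztop=zt)
cv2.imwrite('pics/w3.png',im)
t,td=grab_frame('top'); cv2.imwrite('pics/t3.png',t)
```

```text
now 7.15 [534.9 112.4 129.6] yaw -1.539 -> shift [ 0.9 -0.3 64.6] rot [0.0002 0.002  0.    ]
36.42827632444064 [ 0.32492952  0.62735412 -2.39010729]
centre [545.1 112.1] size [47.8 57.1] block yaw 1.603 tab [544.  93.] 9 z 145.0
```

View pics/w3.png

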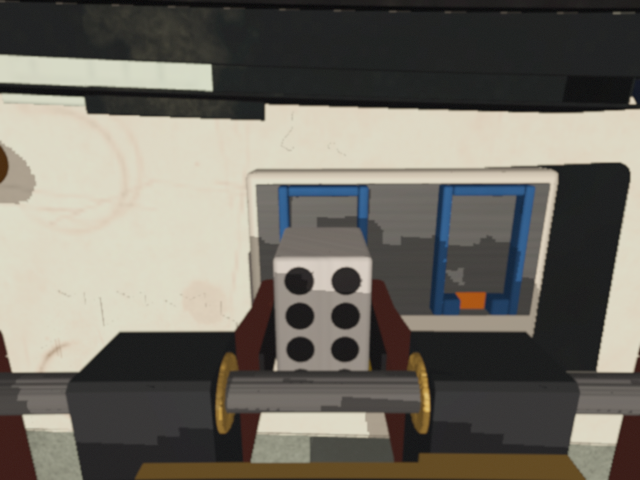

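Run:
```python
from h import *
D=np.load('pics/w3.npz'); C=cam('wrist',dict(ee_pos=D['p'],tool_rot=D['R']))
print('blk edge',atz(C,[(275,258),(370,257)],144.6).round(1))
im=D['im'];hsv=cv2.cvtColor(im,cv2.COLOR_BGR2HSV);m=(hsv[...,0]>95)&(hsv[...,0]<125)&(hsv[...,1]>120)
for lo,hi in [(270,375),(430,540)]:
    k=np.zeros_like(m);k[180:320,lo:hi]=m[180:320,lo:hi]; v,u=np.nonzero(k); W=atz(C,np.c_[u,v],42)[:,:2]
    # mixer frame
    a=.032; X=W@np.array([np.cos(a),np.sin(a)]); Y=W@np.array([-np.sin(a),np.cos(a)])
    print('mixer-frame X',np.percentile(X,[.5,99.5]).round(1),'Y',np.percentile(Y,[.5,99.5]).round(1))
a=.032
for p in [(535.7,112.7),D['p'][:2]]: p=np.array(p);print('ref',(p@[np.cos(a),np.sin(a)]).round(1),(p@[-np.sin(a),np.cos(a)]).round(1))
```

```text
blk edge [[566.2 130.2 144.6]
 [567.7  96.3 144.6]]
mixer-frame X [550.3 581. ] Y [ 67.7 121.3]
mixer-frame X [497.2 581.5] Y [-31.8  24.4]
ref 539.0 95.5
ref 538.3 95.2
```

>>> apply_moves(
  motion=[
    [0.2, 0.3, 0, 30, 0, 0, 0],
    [0.2, 0.3, 0, 48, 0, 0, 0],
    [0.2, 0.3, 0, 52, 0, 0, 0],
    [0.2, 0.3, 0, 55, 0, 0, 0],
    [0.2, 0.3, 0, 58, 0, 0, 0],
    [0.2, 0.3, 0, 61, 0, 0, 0],
    [0.2, 0.3, 0, 64, 0, 0, 0],
    [0.2, 0.3, 0, 66, 0, 0, 0],
  ],
)

```text
time_s: 8.05
ee_pos: [536.2, 112.5, 64.8]
tool_rot: [[1.0, 0.031, 0.001], [0.031, -1.0, -0.0], [0.001, 0.0, -1.0]]
ft_force: [0.0, 0.5, -1.4]
width: 36.0
```

No contact on the rim (12 mm rim passed). Seat it and release.

>>> apply_moves(
  motion=[
    [0.2, 0, 0, 1.5, 0, 0, 0],
    [0.2, 0, 0, 3, 0, 0, 0],
    [0.2, 0, 0, 4, 0, 0, 0],
    [0.2, 0, 0, 4, 0, 0, 0],
    [0.2, 0, 0, 4, 0, 0, 0],
  ],
)

```text
time_s: 8.55
ee_pos: [536.0, 112.4, 60.8]
tool_rot: [[1.0, 0.031, 0.0], [0.031, -1.0, -0.0], [0.0, 0.0, -1.0]]
ft_force: [-0.9, -0.5, -0.3]
width: 36.2
```

>>> apply_moves(
  motion=[
    [0.6, 0, 0, 0, 0, 0, 0],
    [0.6, 0, 0, 0, 0, 0, 0],
    [0.6, 0, 0, 0, 0, 0, 0],
    [0.6, 0, 0, -10, 0, 0, 0],
    [0.6, 0, 0, -50, 0, 0, 0],
    [0.8, 0, 0, -100, 0, 0, 0],
    [1, 0, 0, -140, 0, 0, 0],
    [1, 0, 0, -140, 0, 0, 0],
  ],
)

```text
time_s: 9.35
ee_pos: [540.2, 112.9, 207.4]
tool_rot: [[0.999, 0.031, 0.012], [0.031, -1.0, 0.001], [0.012, -0.001, -1.0]]
ft_force: [0.8, 0.2, 0.1]
width: 73.1
```

Run:
```python
from h import *
st=read_state(); im,d=grab_frame('wrist'); C=cam('wrist',st); D=dict(im=im,d=d)
np.savez('pics/w4.npz',im=im,d=d,p=st['ee_pos'],R=st['tool_rot']); cv2.imwrite('pics/w4.png',im)
blk(D,C,(536,112),ztop=76); go(446.4,-190,200,-0.05)
```

```text
centre [539.1 112.2] size [59.8 35.7] block yaw 0.031 tab [nan nan] 0 z 76.2
now 9.4 [538.4 112.7 204.5] yaw -1.54 -> shift [-101.3  299.7    3.7] rot [ 0.0054 -0.0063 -1.4899]
```

View pics/w4.png

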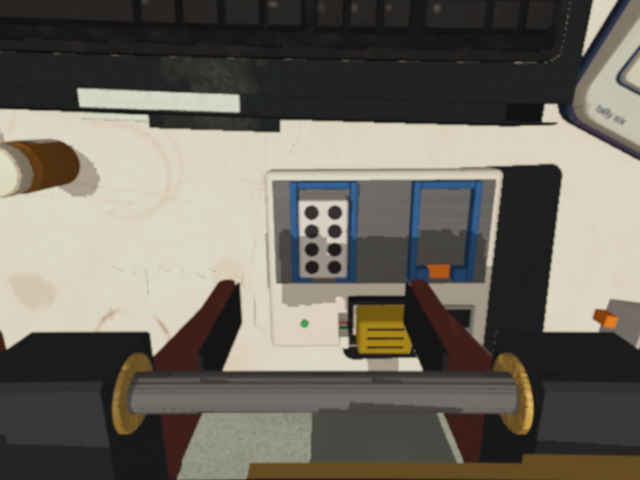

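>>> apply_moves(
  motion=[
    [1, -99, 300, 0, 0, 0, -1.49],
    [1, -99, 300, 0, 0, 0, -1.49],
    [1, -99, 300, 0, 0, 0, -1.49],
    [1, -99, 300, 0, 0, 0, -1.49],
    [1, -99, 300, 0, 0, 0, -1.49],
    [1, -99, 300, 0, 0, 0, -1.49],
    [1, -99, 300, 0, 0, 0, -1.49],
    [1, -99, 300, 0, 0, 0, -1.49],
    [1, -99, 300, 0, 0, 0, -1.49],
    [1, -99, 300, 0, 0, 0, -1.49],
    [1, -99, 300, 0, 0, 0, -1.49],
    [1, -99, 300, 0, 0, 0, -1.49],
    [1, -99, 300, 0, 0, 0, -1.49],
    [1, -99, 300, 0, 0, 0, -1.49],
  ],
)

```text
time_s: 10.8
ee_pos: [445.9, -190.2, 200.3]
tool_rot: [[0.052, 0.999, -0.001], [0.999, -0.052, 0.0], [0.0, -0.001, -1.0]]
ft_force: [-0.0, 0.4, -0.1]
width: 87.7
```

Run:
```python
from h import *
st=read_state(); im,d=grab_frame('wrist'); C=cam('wrist',st); D=dict(im=im,d=d)
np.savez('pics/w5.npz',im=im,d=d,p=st['ee_pos'],R=st['tool_rot']); cv2.imwrite('pics/w5.png',im)
blk(D,C,(446,-192)); go(446.4,-192,31,-0.05)
```

```text
centre [ 448.1 -194.1] size [60.2 35.7] block yaw -1.671 tab [ 451.4 -159.7] 172 z 46.2
now 10.85 [ 446.1 -190.2  200.4] yaw -0.052 -> shift [ -1.8   0.5 169.4] rot [-0.0006 -0.0002 -0.0016]
```

>>> apply_moves(
  motion=[
    [1, -5.8, 1.5, 40, 0, 0, 0.045],
    [1, -5.8, 1.5, 85, 0, 0, 0.045],
    [1, -5.8, 1.5, 130, 0, 0, 0.045],
    [1, -5.8, 1.5, 160, 0, 0, 0.045],
    [1, -5.8, 1.5, 169.5, 0, 0, 0.045],
    [1, -5.8, 1.5, 169.5, 0, 0, 0.045],
    [0.2, -5.8, 1.5, 169.5, 0, 0, 0.045],
    [0.2, -5.8, 1.5, 169.5, 0, 0, 0.045],
    [0.2, -5.8, 1.5, 169.5, 0, 0, 0.045],
    [0.2, -5.8, 1.5, 169.5, 0, 0, 0.045],
    [0.2, -5.8, 1.5, 169.5, 0, 0, 0.045],
    [0.2, -5.8, 1.5, 169.5, 0, 0, 0.045],
    [0.2, -5.8, 1.5, 169.5, 0, 0, 0.045],
    [0.2, -5.8, 1.5, 169.5, 0, 0, 0.045],
  ],
  newtons=25,
)

```text
time_s: 12.25
ee_pos: [447.4, -196.3, 31.3]
tool_rot: [[0.095, 0.995, -0.0], [0.995, -0.095, -0.0], [-0.0, -0.0, -1.0]]
ft_force: [-0.6, 0.2, 2.1]
width: 36.1
```

>>> apply_moves(
  motion=[
    [0.2, 0, 0, -45, 0, 0, 0],
    [0.2, 0, 0, -90, 0, 0, 0],
    [0.2, 0, 0, -100, 0, 0, 0],
    [0.2, 0, 0, -100, 0, 0, 0],
    [0.2, 0, 0, -100, 0, 0, 0],
  ],
)

```text
time_s: 12.75
ee_pos: [446.6, -195.8, 130.1]
tool_rot: [[0.095, 0.995, -0.001], [0.995, -0.095, 0.001], [0.001, -0.002, -1.0]]
ft_force: [0.3, -0.0, -2.8]
width: 35.9
```

```bash
python3 -c "
from h import *
go(538.8,13,131,1.603)"
```

```text
now 12.75 [ 446.6 -195.8  130.1] yaw -0.095 -> shift [216.6  72.   -0.9] rot [-6.000e-04 -1.800e-03 -1.698e+00]
```

>>> apply_moves(
  motion=[
    [0.2, 216.5, 71.4, 0, 0, 0, -1.698],
    [0.2, 216.5, 71.4, 0, 0, 0, -1.698],
    [0.2, 216.5, 71.4, 0, 0, 0, -1.698],
    [0.2, 216.5, 71.4, 0, 0, 0, -1.698],
    [0.2, 216.5, 71.4, 0, 0, 0, -1.698],
    [0.2, 216.5, 71.4, 0, 0, 0, -1.698],
    [0.2, 216.5, 71.4, 0, 0, 0, -1.698],
    [0.2, 216.5, 71.4, 0, 0, 0, -1.698],
    [0.2, 216.5, 71.4, 0, 0, 0, -1.698],
    [0.2, 216.5, 71.4, 0, 0, 0, -1.698],
    [0.2, 216.5, 71.4, 0, 0, 0, -1.698],
    [0.2, 216.5, 71.4, 0, 0, 0, -1.698],
    [0.2, 216.5, 71.4, 0, 0, 0, -1.698],
    [0.2, 216.5, 71.4, 0, 0, 0, -1.698],
    [0.2, 216.5, 71.4, 0, 0, 0, -1.698],
  ],
)

```text
time_s: 14.25
ee_pos: [538.4, 12.5, 130.2]
tool_rot: [[-1.0, -0.031, -0.002], [-0.031, 1.0, 0.0], [0.002, 0.0, -1.0]]
ft_force: [-1.2, 0.2, -2.1]
width: 36.0
```

Run:
```python
from h import *
go(539,12.6,61,1.603)
st=read_state(); im,d=grab_frame('wrist'); np.savez('pics/w6.npz',im=im,d=d,p=st['ee_pos'],R=st['tool_rot']); cv2.imwrite('pics/w6.png',im)
```

```text
now 14.25 [538.4  12.5 130.2] yaw 1.602 -> shift [-0.7  0.1 69.2] rot [ 0.0002 -0.0019 -0.0012]
```

View pics/w6.png

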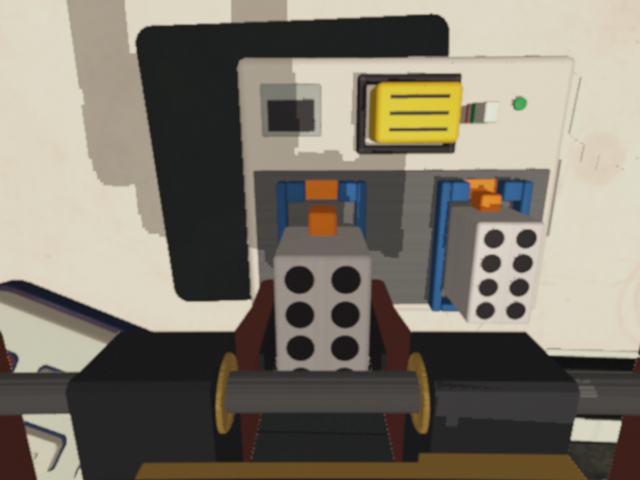

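Run:
```python
from h import *
D=np.load('pics/w6.npz'); C=cam('wrist',dict(ee_pos=D['p'],tool_rot=D['R']))
a=.032; X=np.array([np.cos(a),np.sin(a)]); Y=np.array([-np.sin(a),np.cos(a)])
def f(n,uv,z):
    W=atz(C,[uv],z)[0,:2]; print(n,'X %.1f Y %.1f'%(W@X,W@Y))
p=np.array(D['p'][:2]); print('tcp',p@X,p@Y, 'target',np.array([539,12.6])@X,np.array([539,12.6])@Y)
f('blk edge L',(275,255),145);f('blk edge R',(371,254),145)
f('front rim outer L',(277,182),42);f('front rim outer R',(366,182),42)
f('slot floor back edge',(321,199),30);f('slot floor front edge',(321,180),30);f('slot L',(305,190),30);f('slot R',(338,190),30)
f('tab L',(308,207),117);f('tab R',(337,207),117)
```

```text
tcp 538.5337908507114 -4.720993695894888 target 539.1271867391887 -4.651507141561375
blk edge L X 507.5 Y -21.7
blk edge R X 507.1 Y 12.7
front rim outer L X 494.9 Y -32.0
front rim outer R X 494.9 Y 21.5
slot floor back edge X 507.3 Y -5.6
slot floor front edge X 495.2 Y -5.6
slot L X 501.6 Y -15.7
slot R X 501.6 Y 5.2
tab L X 495.5 Y -10.7
tab R X 495.5 Y 1.4
```

Run:
```python
from h import *
D=np.load('pics/w6.npz'); C=cam('wrist',dict(ee_pos=D['p'],tool_rot=D['R']))
blk(D,C,(538,112),ztop=76)
a=.032; X=np.array([np.cos(a),np.sin(a)]); Y=np.array([-np.sin(a),np.cos(a)])
for n,uv,z in [('rimL+x right outer corner',(433,307),42),('rim front outer',(437,181),42),('rim front outer right',(530,181),42)]:
    W=atz(C,[uv],z)[0,:2]; print(n,W@X,W@Y)
t,td=grab_frame('top');
```

```text
centre [537.3 110.7] size [59.9 37.4] block yaw 0.031 tab [498.6 106.9] 898 z 76.1
rimL+x right outer corner 577.0526259694018 68.02856274048487
rim front outer 494.4270986868836 64.0817112577159
rim front outer right 494.6112583170236 119.37611548166112
```

>>> apply_moves(
  motion=[
    [0.2, -3.5, -0.7, 20, 0, 0, 0],
    [0.2, -3.5, -0.7, 40, 0, 0, 0],
    [0.2, -3.5, -0.7, 50, 0, 0, 0],
    [0.2, -3.5, -0.7, 53, 0, 0, 0],
    [0.2, -3.5, -0.7, 56, 0, 0, 0],
    [0.2, -3.5, -0.7, 59, 0, 0, 0],
    [0.2, -3.5, -0.7, 62, 0, 0, 0],
    [0.2, -3.5, -0.7, 65, 0, 0, 0],
    [0.2, -3.5, -0.7, 66, 0, 0, 0],
  ],
)

```text
time_s: 15.25
ee_pos: [542.6, 11.8, 65.1]
tool_rot: [[-0.999, -0.032, 0.0], [-0.032, 0.999, -0.0], [-0.0, -0.0, -1.0]]
ft_force: [0.2, 0.3, -1.5]
width: 36.3
```

>>> apply_moves(
  motion=[
    [0.2, 0, 0, 1.5, 0, 0, 0],
    [0.2, 0, 0, 3, 0, 0, 0],
    [0.2, 0, 0, 4.2, 0, 0, 0],
    [0.2, 0, 0, 4.2, 0, 0, 0],
    [0.2, 0, 0, 4.2, 0, 0, 0],
  ],
)

```text
time_s: 15.75
ee_pos: [542.6, 11.8, 61.3]
tool_rot: [[-0.999, -0.032, 0.0], [-0.032, 0.999, -0.0], [-0.0, -0.0, -1.0]]
ft_force: [-2.0, 0.1, 4.3]
width: 35.8
```

>>> apply_moves(
  motion=[
    [0.6, 0, 0, 4, 0, 0, 0],
    [0.6, 0, 0, 4, 0, 0, 0],
    [0.6, 0, 0, 4, 0, 0, 0],
    [0.6, 0, 0, -10, 0, 0, 0],
    [0.6, 0, 0, -50, 0, 0, 0],
    [0.6, 0, 0, -100, 0, 0, 0],
    [0.6, 0, 0, -140, 0, 0, 0],
    [0.6, 0, 0, -140, 0, 0, 0],
    [0.6, 0, 0, -140, 0, 0, 0],
    [0.6, 0, 0, -140, 0, 0, 0],
  ],
)

```text
time_s: 16.75
ee_pos: [541.5, 12.0, 199.7]
tool_rot: [[-0.999, -0.032, -0.002], [-0.032, 0.999, 0.0], [0.002, 0.0, -1.0]]
ft_force: [-1.0, -0.5, 0.1]
width: 52.6
```

Run:
```python
from h import *
st=read_state(); im,d=grab_frame('wrist'); C=cam('wrist',st); D=dict(im=im,d=d)
np.savez('pics/w7.npz',im=im,d=d,p=st['ee_pos'],R=st['tool_rot']); cv2.imwrite('pics/w7.png',im)
blk(D,C,(538,112),ztop=76); blk(D,C,(541,11),ztop=76)
h=cv2.cvtColor(im,cv2.COLOR_BGR2HSV); P=cloud(C,d)
m=(h[...,0]>20)&(h[...,0]<33)&(h[...,1]>150)&(abs(P[...,2]-68)<3); v,u=np.nonzero(m); W=atz(C,np.c_[u,v],68)[:,:2]
print('key',cv2.minAreaRect(W.astype(np.float32)),np.median(P[...,2][m]))
go(456,58.5,100,1.603)
```

```text
centre [537.4 111. ] size [59.4 36.6] block yaw 0.031 tab [499.  107.6] 530 z 76.1
centre [541.   11.9] size [60.3 35.7] block yaw 0.033 tab [501.5  10.4] 538 z 76.1
key ((455.00762939453125, 58.36808776855469), (29.491666793823242, 43.427371978759766), 1.6626429557800293) 67.96368791695926
now 16.8 [541.3  12.  199.3] yaw 1.603 -> shift [83.5 49.2 99.6] rot [ 0.0003 -0.0032 -0.    ]
```

View pics/w7.png

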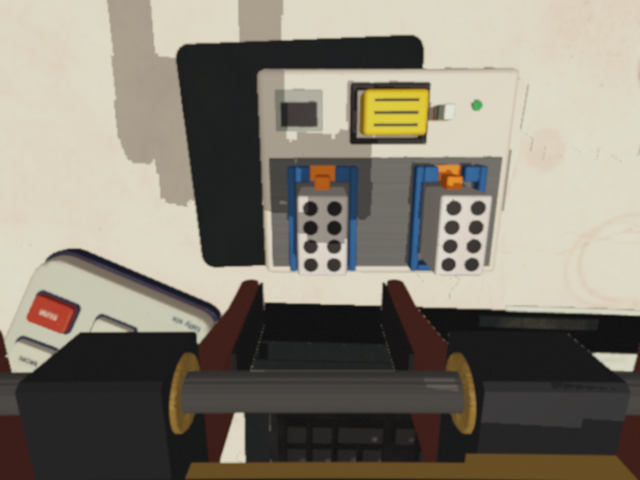

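>>> apply_moves(
  motion=[
    [0, 40, 25, 0, 0, 0, 0],
    [0, 85, 49, 0, 0, 0, 0],
    [0, 85, 49, 40, 0, 0, 0],
    [0, 85, 49, 80, 0, 0, 0],
    [0, 85, 49, 100, 0, 0, 0],
    [0, 85, 49, 100, 0, 0, 0],
    [0, 85, 49, 100, 0, 0, 0],
    [0, 85, 49, 100, 0, 0, 0],
    [0, 85, 49, 100, 0, 0, 0],
    [0, 85, 49, 100, 0, 0, 0],
  ],
)

```text
time_s: 17.8
ee_pos: [456.8, 58.1, 101.8]
tool_rot: [[-0.999, -0.032, 0.002], [-0.032, 0.999, -0.0], [-0.002, -0.0, -1.0]]
ft_force: [-0.4, -0.4, 0.3]
width: 0.4
```

```bash
python3 -c "
from h import *
go(455.5,58.4,84,1.603); s=read_state(); print(s['width'],s['ft_force'])"
```

```text
now 17.8 [456.8  58.1 101.8] yaw 1.603 -> shift [ 1.4  0.4 17.8] rot [-0.0002  0.0019 -0.0001]
0.40318988466911054 [-0.40072784 -0.43876264  0.31066437]
```

>>> apply_moves(
  motion=[
    [0, 0.5, 0, 6, 0, 0, 0],
    [0, 0.5, 0, 12, 0, 0, 0],
    [0, 0.5, 0, 15, 0, 0, 0],
    [0, 0.5, 0, 15, 0, 0, 0],
    [0, 0.5, 0, 15, 0, 0, 0],
    [0, 0.5, 0, 15, 0, 0, 0],
  ],
)

```text
time_s: 18.4
ee_pos: [455.6, 58.1, 86.0]
tool_rot: [[-0.999, -0.032, 0.0], [-0.032, 0.999, -0.0], [-0.0, -0.0, -1.0]]
ft_force: [-0.1, -0.4, 0.0]
width: 0.8
```

>>> apply_moves(
  motion=[
    [0, 0, 0, 1.5, 0, 0, 0],
    [0, 0, 0, 3, 0, 0, 0],
    [0, 0, 0, 4.5, 0, 0, 0],
    [0, 0, 0, 6, 0, 0, 0],
    [0, 0, 0, 6, 0, 0, 0],
    [0, 0, 0, 6, 0, 0, 0],
  ],
)

```text
time_s: 19.0
ee_pos: [455.6, 58.1, 80.1]
tool_rot: [[-0.999, -0.032, 0.0], [-0.032, 0.999, -0.0], [-0.0, -0.0, -1.0]]
ft_force: [-0.3, -0.4, 5.1]
width: 1.0
```

>>> apply_moves(
  motion=[
    [0, 0, 0, 1, 0, 0, 0],
    [0, 0, 0, 2, 0, 0, 0],
    [0, 0, 0, 3, 0, 0, 0],
    [0, 0, 0, 4, 0, 0, 0],
    [0, 0, 0, 5, 0, 0, 0],
    [0, 0, 0, 6, 0, 0, 0],
    [0, 0, 0, 7, 0, 0, 0],
    [0, 0, 0, 7, 0, 0, 0],
    [0, 0, 0, 7, 0, 0, 0],
  ],
)

```text
time_s: 19.9
ee_pos: [455.7, 58.1, 73.2]
tool_rot: [[-0.999, -0.032, 0.0], [-0.032, 0.999, -0.0], [-0.0, -0.0, -1.0]]
ft_force: [-1.7, -0.2, 7.4]
width: 0.1
```

Run:
```python
from h import *
s=read_state(); print(s['ee_pos'],s['ft_force'])
im,d=grab_frame('scene'); C=cam('scene'); P=cloud(C,d); h=cv2.cvtColor(im,cv2.COLOR_BGR2HSV)
m=(h[...,0]>20)&(h[...,0]<33)&(h[...,1]>150)&(np.hypot(P[...,0]-455,P[...,1]-58)<40); print('key z',np.nanpercentile(P[...,2][m],[50,90,97]))
u,v=proj(C,[470,75,60])[0].astype(int); cv2.imwrite('pics/s8.png',cv2.resize(im[v-60:v+60,u-80:u+80],None,fx=5,fy=5,interpolation=cv2.INTER_CUBIC))
```

```text
[455.65255108  58.07005702  73.18455229] [-1.6738234  -0.18697001  7.40611674]
key z [51.63769788 59.15997468 60.99643912]
```

View pics/s8.png

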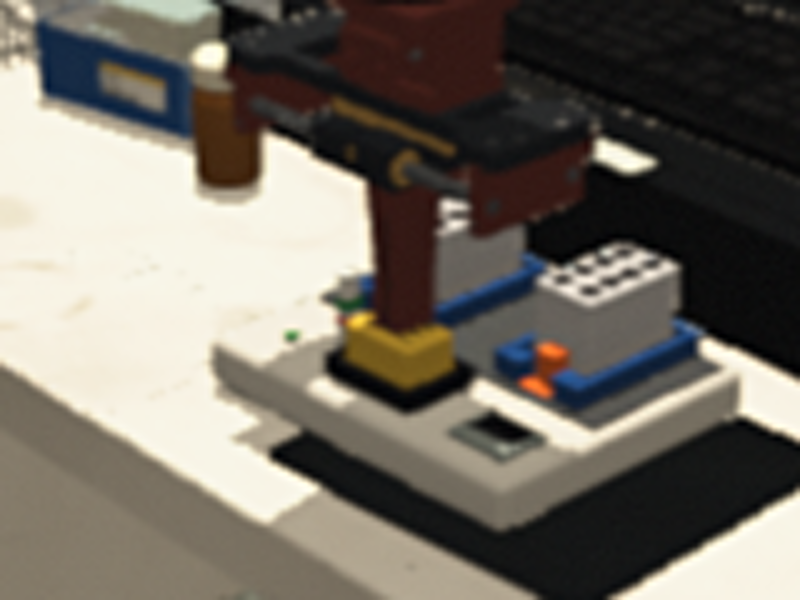

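>>> apply_moves(
  motion=[
    [0, 0, 0, 0, 0, 0, 0],
    [0, 0, 0, 0, 0, 0, 0],
    [0, 0, 0, 0, 0, 0, 0],
    [0, 0, 0, 0, 0, 0, 0],
    [0, 0, 0, 0, 0, 0, 0],
    [0, 0, 0, 0, 0, 0, 0],
    [0, 0, 0, 0, 0, 0, 0],
    [0, 0, 0, 0, 0, 0, 0],
    [0, 0, 0, 0, 0, 0, 0],
    [0, 0, 0, 0, 0, 0, 0],
    [0, 0, 0, 0, 0, 0, 0],
    [0, 0, 0, 0, 0, 0, 0],
    [0, 0, 0, 0, 0, 0, 0],
    [0, 0, 0, 0, 0, 0, 0],
    [0, 0, 0, 0, 0, 0, 0],
    [0, 0, 0, 0, 0, 0, 0],
    [0, 0, 0, 0, 0, 0, 0],
    [0, 0, 0, 0, 0, 0, 0],
    [0, 0, 0, 0, 0, 0, 0],
    [0, 0, 0, 0, 0, 0, 0],
  ],
)

```text
time_s: 21.95
ee_pos: [455.7, 58.1, 73.2]
tool_rot: [[-0.999, -0.032, 0.0], [-0.032, 0.999, -0.0], [-0.0, -0.0, -1.0]]
ft_force: [-2.0, -0.1, 7.0]
width: 0.7
```

>>> apply_moves(
  motion=[
    [0, 0, 0, 0, 0, 0, 0],
    [0, 0, 0, 0, 0, 0, 0],
    [0, 0, 0, 0, 0, 0, 0],
    [0, 0, 0, 0, 0, 0, 0],
    [0, 0, 0, 0, 0, 0, 0],
    [0, 0, 0, 0, 0, 0, 0],
    [0, 0, 0, 0, 0, 0, 0],
    [0, 0, 0, 0, 0, 0, 0],
    [0, 0, 0, 0, 0, 0, 0],
    [0, 0, 0, 0, 0, 0, 0],
    [0, 0, 0, 0, 0, 0, 0],
    [0, 0, 0, 0, 0, 0, 0],
    [0, 0, 0, 0, 0, 0, 0],
    [0, 0, 0, 0, 0, 0, 0],
    [0, 0, 0, 0, 0, 0, 0],
    [0, 0, 0, 0, 0, 0, 0],
    [0, 0, 0, 0, 0, 0, 0],
    [0, 0, 0, 0, 0, 0, 0],
    [0, 0, 0, 0, 0, 0, 0],
    [0, 0, 0, 0, 0, 0, 0],
  ],
)

```text
time_s: 23.95
ee_pos: [455.7, 58.1, 73.2]
tool_rot: [[-0.999, -0.032, 0.0], [-0.032, 0.999, -0.0], [-0.0, -0.0, -1.0]]
ft_force: [-1.8, -0.4, 7.5]
width: 0.3
```

```bash
python3 -c "
from h import *
s=read_state(); print(s['time_s'],s['ee_pos'],s['ft_force'])
job_done()"
```

```text
23.95 [455.67506915  58.08392104  73.22017516] [-1.79829134 -0.36155049  7.45814136]
the job is handed in; nothing more can be done
```

Both blocks are in the pockets, one in each, with their tabs in the front slots. I then pressed the run key half-way, held it about 4 s, and handed the job in at 24 s still holding it.

**Blocks:** In the last wrist picture before the press, both block tops were at 76.1 mm (76 expected). They were turned 0.031 and 0.033 rad against about 0.032 for the mixer, and the tabs showed in the slots.

**Key:** The fingertips were at 59.2 mm, which is about 8.8 mm of travel and inside the green band. The force was steady at 7.0–7.5 N. That force alone would suggest about 7–8 mm, also inside the band. A scene-camera depth check put the key top at about 59–61 mm.

**Disagreements:** The top camera read positions about 2–4 mm lower in x than the wrist camera. I used the wrist camera, since its views from opposite sides agreed with each other, and moved the second block 3.5 mm before lowering it.

**Not checked:** I did not measure the bystanders at the end. No move came close to them.

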